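# Hold the hidden bolt head while the driver runs the nut up

## Task

The slow torque driver is turning the nut of the bronze's display mount, but the bolt just spins round with it. Reach down into the narrow gap between the steel bracket and the white panel, grip the hexagonal bronze bolt head between the fingers with a light grip (below 70 N, the bronze is soft) and hold it from turning until the nut has run up tight, without knocking the bracket, panel or driver or disturbing the bull, dish and jar. Finish while still holding the bolt head.

Things in the scene. Friction and masses are not known exactly. Their poses are not given: they have to be found in the camera images.
- mount: Fixed plywood board 210 (its x) x 340 (y) x 18 mm with a 190 x 130 x 30 mm white plinth. Origin on the table right below the bolt, whose level axis is parallel to the mount's y, 150 mm above the table. x runs along the gap, z is up. Bracket, panel, driver and bolt are fixed to it, placed alike in every start.
- bracket: Dark steel angle bracket; origin and axes as the mount. Upright plate: x from -32 to 32, y from -5 to 0 mm, top 184 mm above the table. On its -y side a brass saddle arm with a cork-lined fork reaches to x = 144, y = -83 mm, at most 178 mm above the table.
- panel: Upright white wooden panel; origin and axes as the mount: x from -85 to 85, y from 48 to 60 mm, top 170 mm above the table. The gap between bracket and panel is 48 mm wide, open at the top and both x ends; its floor is 48 mm above the table.
- driver: Blue cordless torque driver in an aluminium stand; origin and axes as the mount. It lies along the bolt's axis from y = -235 to -67 mm, with its socket and the nut between it and the bracket; 65 mm wide, top (clamps) 184 mm above the table. It runs all the time at up to 0.7 rad/s and stalls at 0.17 N m when the nut is tight.
- bolt: Bronze bolt, turning right-handed about its y (along the mount's y) at 0.7 rad/s until held. Origin on its axis, 150 mm above the table, in the bracket's back face. Hexagonal head 24 mm across flats, y from 14 to 26 mm, on a 22 mm bush; its x is square to two flats, others every 60 degrees. Holding takes a grip of some 20 N; over 70 N a finger marks the bronze.
- bolt_head (a point): Centre of the bolt head: on the bolt's axis, 20 mm behind the bracket's back face (y = 20 mm), 28 mm from the panel, 34 mm below the bracket's top. Its axes turn with the bolt. From above, the fingers take it closing along the mount's x, best when two flats stand upright.
- nut_run (a joint): How far the nut has been screwed along the bolt, in rad of turn: it grows, at about 0.55 rad/s, only while the head is held from turning; it starts between 1.8 and 3.8 and stops at 6.0, when the nut is tight: 4 to 8 s of holding.
- bull: Loose small bronze bull on a wooden block 125 x 62 x 18 mm, 120 mm high in all, 0.75 kg; origin under the middle of the block. Leave it alone.
- dish: Loose green glass dish, 84 mm across, 22 mm high; origin under its middle. Leave it alone.
- jar: Loose amber jar with a black cap, 56 mm across, 85 mm high; origin under its middle. Leave it alone.

How it is judged:
By the outcome, as a careful person would: the job done as asked, in the order asked, and still so for the second after the job is handed in, while the arm keeps its last pose, push and grip.
It also fails if it takes over 48 s, if anything falls off the work surface, if the arm or the gripper's body presses on something with over 40 N, if the wrist force passes 120 N, or if a joint passes its speed limit or range.

## Robot

A 6-joint arm with a two-finger parallel gripper is mounted at the origin on the work surface. World frame = base frame: x ahead of the robot, y to its left, z up, the work surface at z = 0. Lengths are in m, angles in degrees, forces in N, time in s.
With the tool pointing down it reaches from about 0.275 to 0.85 m from the base axis. Payload 19 kg.
Tool frame: the origin (TCP) lies between the finger pads; the fingertips stand 8 mm ahead of it and the grasp point (between the pads) lies 11 mm behind it; z points along the fingers, y is the line along which they close (so a half turn about z gives the same grasp; the last joint's range is limited). The gripper opens to 85 mm and grips with 20 to 120 N. Pads are 22 mm wide; open, the fingers measure 114 mm over their backs; the gripper's body (76 mm by 85 mm) begins 54 mm behind the grasp point. The pads swing forward as they close: fully open they stand 13 mm farther back than shut.
Start: joints at [-84.683, 8.623, 82.357, -0, 89.026, -7.678], TCP at [0.129, -0.56, 0.239] pointing down, gripper open.
Joint ranges: [-160.23, 160.23], [-39.13, 120.54], [6.94, 153.29], [-79.49, 259.48], [9.18, 160.14], [-161.06, 161.06]. Speed limits (degrees/s): [108.29, 108.29, 127.2, 172.46, 172.46, 172.46].

## Interface

Orientations are given as a 3x3 rotation matrix whose columns are the frame's x, y, z axes.
In Python, from cell import bot gives the robot as it stands.
- The arm moves only by the tool play_rows, never from a script. Its argument "commands" is a list of rows, each a list of 4 numbers: the shift along the world's x, y, z normalised to -1 to 1, where 1 is 0.025 m, then the turn about the world's z normalised to -1 to 1, where 1 is 5 degrees. In form: [[tx, ty, tz, turn], ...]. A call has exactly 8 rows; each row shifts and turns the commanded pose from where the row before left it; what a row does not reach is not made up. A row lasts 1/12 s, in which the tool goes at most 41.7 mm and 7.16 degrees, less where a joint would pass 70% of its speed; a pose out of reach is approached as far as the arm can. A call with a number of a shift or a turn outside -1 to 1 is refused whole. A call with a gripper value outside its range is refused whole. "claw" is the opening, from 0 (shut) to 1 (fully open), set as the call begins (left out, the last holds). The fingers move at their own pace and stop on an object; "grip_force" is the grip in N (left out, the last holds). Time passes only in rows, so rows that do not move let the fingers close, or fill a call up. It gives the time, the measured TCP pose, the force, the opening and the grip force at its end, in the units of the state.
- bot.read_state(): the state, without advancing time (a new reading comes with each control period).
- bot.read_camera(name): name is "scene" or "top" or "wrist"; returns a dict with "frame" (420x560x3 uint8, red, green, blue), "mtx" (3x3 intrinsics, pixels), "R" (3x3) and "t" (3): a world point X has camera coordinates R X + t; the wrist camera has in their place "hand_eye" (4x4, takes a point from camera to tool coordinates, whose origin is the TCP and whose axes are the flange's). Camera axes: x right, y down, z forward; pixel columns grow to the right and rows downward; lengths in m; the calibration is good to about 2 mm. A picture is of the moment at which its call begins: read the wrist's pose just before it. There is no depth.
- bot.job_done(): hands the job in; it is judged then, once.
Trained networks look in a picture, given as the dict that the camera call returned (one of the last four; its "shot" number tells which), for a name from the list of things; names that differ only in an ending like _2 or _b are one class to them, and where a whole thing is asked for, a point or a joint stands for the part that bears it (a point fixed in the world has none). Each returns a list of dicts, best first, with "confidence" (0 to 1); they miss things now and then, are a little off and sometimes report something else, mostly with a low value. They report only what shows in the picture. A call takes as long as a camera call.
- bot.boxes_of(thing, picture): "location" ([x, y, z] in m, in world coordinates, good to about 4 mm: the middle of the surface that is visible of it).
- bot.silhouettes(thing, picture): "region" (420x560 bool, what is visible of it).
The state is a dict: "time_s": time; "q": joint angles; "dq": joint speeds; "joint_torque": joint torques, N m; "position": TCP position; "eef_rot": TCP orientation; "contact_force": force on the tool from outside, world axes, zero at the start; "wrist_torque": the same for the moment, N m; "opening": finger opening in m; "grasp_force": force on a finger pad.
Only numpy, scipy, OpenCV 4.12 (cv2) and the standard library are available. Lean on these libraries where they do the work, as an engineer would, in place of code of your own. Each camera call takes 0.05 s, during which the arm holds its last target. There are 200 camera calls.

## Working session

There is one attempt and no reset: what is moved stays moved. The work goes in short steps, Python scripts to look and compute and a tool call to move; the robot and the scene stay as the last step left them, time stands still between calls to the robot, and variables do not carry over. Pictures are saved under pics/ and viewed, at most 10 in all, crops included, and the job is handed in when it is done.

Besides the shell and the picture viewer there is one more tool, called by a JSON object that holds its "fn" and its "kwargs", one argument or row to a line. play_rows: Moves the arm, as the interface text tells. Scaled input: -1 to 1 covers 0.025 m each way for a shift and 5 degrees each way for a turn. Its arguments: {"type":"object","properties":{"commands":{"type":"array","items":{"type":"array","items":{"type":"number"}}},"claw":{"type":"number"},"grip_force":{"type":"number"}},"required":["commands"]}

```bash
mkdir -p pics
python3 - <<'E'
from cell import bot
import cv2,numpy as np
s=bot.read_state();print(s['time_s'],s['position'],np.round(s['eef_rot'],3).tolist(),s['opening'])
ims=[]
for n in("top","scene"):
    p=bot.read_camera(n);ims.append(p['frame'])
    for t in("bracket","panel","driver","bolt","mount","bull","dish","jar"):
        b=bot.boxes_of(t,p)
        print(n,t,[(np.round(x['location'],3).tolist(),round(x['confidence'],2)) for x in b[:2]])
    cv2.imwrite(f"pics/{n}1.png",p['frame'][...,::-1])
E
```

```text
0.0 [ 0.12923762 -0.56004199  0.23869695] [[0.974, 0.225, -0.0], [0.225, -0.974, 0.001], [0.0, -0.001, -1.0]] 0.0853138080836955
top bracket [([0.594, 0.027, 0.152], 0.67)]
top panel [([0.57, 0.111, 0.17], 0.69)]
top driver [([0.512, -0.098, 0.165], 0.75), ([0.592, 0.028, 0.152], 0.42)]
top bolt [([0.654, 0.346, 0.086], 0.64), ([0.564, 0.072, 0.16], 0.49)]
top mount [([0.532, -0.02, 0.044], 0.59)]
top bull [([0.655, 0.345, 0.085], 0.67)]
top dish [([0.362, 0.396, 0.013], 0.66)]
top jar [([0.485, 0.349, 0.086], 0.88)]
scene bracket [([0.584, 0.022, 0.152], 0.73)]
scene panel [([0.59, 0.103, 0.17], 0.88)]
scene driver [([0.532, -0.098, 0.165], 0.69)]
scene bolt [([0.568, 0.07, 0.167], 0.77)]
scene mount [([0.555, -0.034, 0.051], 0.75), ([0.564, 0.07, 0.158], 0.2)]
scene bull [([0.68, 0.332, 0.076], 0.83)]
scene dish [([0.366, 0.399, 0.015], 0.92), ([0.568, 0.074, 0.163], 0.66)]
scene jar [([0.499, 0.351, 0.065], 0.95)]
```

View pics/top1.png

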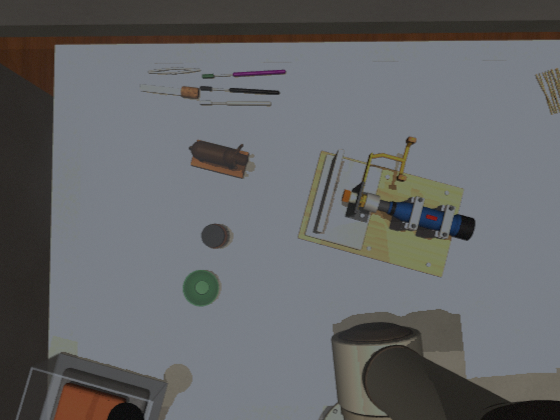

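View pics/scene1.png

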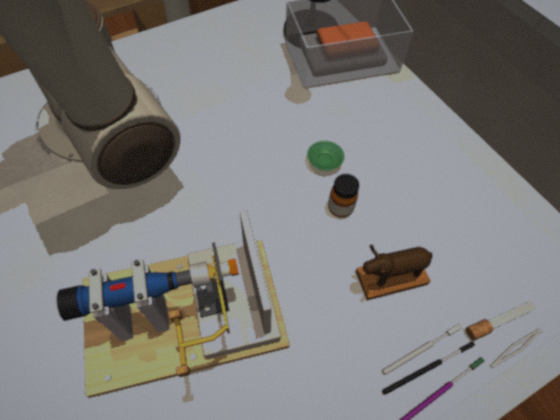

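The top view shows the panel's top edge from about (342,152) to (318,232), the bolt near (347,197), and the driver to its right. The scene view shows the orange bolt head near (232,268), with the fork on the side away from the robot. Next I'll fit the mount pose to the silhouettes.

```bash
cat > fit.py <<'E'
from cell import bot
import cv2,numpy as np
from scipy.optimize import minimize
def proj(X,p):
    c=X@p['R'].T+p['t'];u=c@p['mtx'].T;return u[:,:2]/u[:,2:]
def world(X,v):
    c,s=np.cos(v[2]),np.sin(v[2]);return np.c_[v[0]+c*X[:,0]-s*X[:,1],v[1]+s*X[:,0]+c*X[:,1],X[:,2]]
def box(*b): return np.array([[x,y,z] for x in b[:2] for y in b[2:4] for z in b[4:]])/1000.
P=box(-85,85,48,60,48,170)
def mask(v,p):
    m=np.zeros((420*4,560*4),np.uint8);cv2.fillConvexPoly(m,cv2.convexHull(((proj(world(P,v),p)+.5)*4*16).astype(np.int32)),1,shift=4)
    return cv2.resize(m.astype(np.float32),(560,420),interpolation=cv2.INTER_AREA)
E
python3 - <<'E'
from fit import *
S=[]
for n in("top","scene"):
    p=bot.read_camera(n);r=bot.silhouettes("panel",p)[0];S.append((p,np.array(r['region']).astype(np.float32)));print(n,r['confidence'],S[-1][1].sum())
def cost(v,S=S): return sum(1-np.minimum(mask(v,p),m).sum()/np.maximum(mask(v,p),m).sum() for p,m in S)
x0=np.array([.568,.055,-.26])
for Q in(S,S[:1],S[1:]):
    r=minimize(cost,x0,args=(Q,),method='Nelder-Mead',options=dict(initial_simplex=x0+np.array([[0,0,0],[.02,0,0],[0,.02,0],[0,0,.1]])))
    v=r.x;print(np.round(v,4),np.degrees(v[2]),r.fun,'head',world(np.array([[0,.02,.15]]),v))
    if Q is S: vb=v
np.save('v.npy',vb)
out=[]
for p,m in S:
    f=p['frame'][...,::-1].copy()
    f=cv2.resize(f,None,fx=3,fy=3)
    for B in(P,box(-32,32,-5,0,48,184),box(-12,12,14,26,138,162)):
        q=(proj(world(B,vb),p)+.5)*3;cv2.polylines(f,[cv2.convexHull(q.astype(np.int32))],True,(0,0,255),1)
    c=(proj(world(np.array([[0,.02,.15]]),vb),p)[0]*3).astype(int);out.append(f[max(c[1]-220,0):,max(c[0]-200,0):][:440,:400])
cv2.imwrite('pics/fit.png',np.hstack(out))
E
```

```text
top 0.86 807.0
scene 0.9 1506.0
[ 0.5582  0.057  -0.2729] -15.63460707569597 0.14692062139511108 head [[0.56355167 0.07628716 0.15      ]]
[ 0.5582  0.0572 -0.2733] -15.658444526583242 0.08910888433456421 head [[0.56357557 0.0764327  0.15      ]]
[ 0.558   0.0569 -0.2722] -15.595354432012456 0.056765198707580566 head [[0.56338552 0.07618329 0.15      ]]
```

View pics/fit.png

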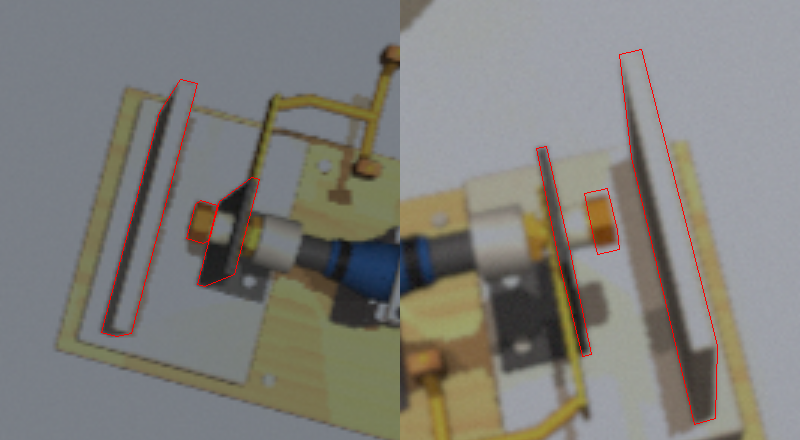

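The overlay matches the panel, bracket and bolt head within about 1 px. That puts the head at (0.5635, 0.0763, 0.150) with a mount yaw of -15.6°. I'll travel to a hover above it.

{"fn": "play_rows", "kwargs": {
  "commands": [
    [0.54,0.79,0.2,0.38],
    [0.54,0.79,0.2,0.38],
    [0.54,0.79,0.2,0.38],
    [0.54,0.79,0.2,0.38],
    [0.54,0.79,0,0.38],
    [0.54,0.79,0,0.38],
    [0.54,0.79,0,0.38],
    [0.54,0.79,0,0.38]
  ],
  "claw": 0.5,
  "grip_force": 40
}}

```text
time_s: 1.77
position: [0.2377, -0.4012, 0.2594]
eef_rot: [[0.881, 0.474, 0.0], [0.474, -0.881, -0.0], [-0.0, 0.0, -1.0]]
contact_force: [0.9, 0.6, 0.1]
opening: 0.043
grasp_force: 0.0
```

{"fn": "play_rows", "kwargs": {
  "commands": [
    [0.54,0.79,0,0.38],
    [0.54,0.79,0,0.38],
    [0.54,0.79,0,0.38],
    [0.54,0.79,0,0.38],
    [0.54,0.79,0,0.38],
    [0.54,0.79,0,0.38],
    [0.54,0.79,0,0.38],
    [0.54,0.79,0,0.38]
  ]
}}

```text
time_s: 2.43
position: [0.3457, -0.2432, 0.2594]
eef_rot: [[0.726, 0.688, 0.0], [0.688, -0.726, -0.0], [0.0, 0.0, -1.0]]
contact_force: [-0.7, 0.4, -0.7]
opening: 0.0427
grasp_force: 0.0
```

{"fn": "play_rows", "kwargs": {
  "commands": [
    [0.54,0.79,0,0.38],
    [0.54,0.79,0,0.38],
    [0.54,0.79,0,0.38],
    [0.54,0.79,0,0.38],
    [0.54,0.79,0,0.38],
    [0.54,0.79,0,0.38],
    [0.54,0.79,0,0.38],
    [0.54,0.79,0,0.38]
  ]
}}

```text
time_s: 3.1
position: [0.4538, -0.0851, 0.2594]
eef_rot: [[0.52, 0.854, 0.0], [0.854, -0.52, -0.0], [0.0, 0.0, -1.0]]
contact_force: [-0.3, -0.8, 0.1]
opening: 0.043
grasp_force: 0.0
```

{"fn": "play_rows", "kwargs": {
  "commands": [
    [0.54,0.79,0,0.38],
    [0.54,0.79,0,0.38],
    [0.54,0.79,0,0.38],
    [0.54,0.79,0,0.38],
    [0.54,0.79,0,0.38],
    [0.54,0.79,0,0.38],
    [0.54,0.79,0,0.38],
    [0,0,0,0]
  ]
}}

```text
time_s: 3.77
position: [0.5492, 0.0548, 0.2588]
eef_rot: [[0.307, 0.952, -0.0], [0.952, -0.307, 0.001], [0.001, -0.001, -1.0]]
contact_force: [1.4, 0.5, -0.3]
opening: 0.0427
grasp_force: 0.0
```

{"fn": "play_rows", "kwargs": {
  "commands": [
    [0.28,0.43,0,0.23],
    [0.28,0.43,0,0.23],
    [0,0,0,0],
    [0,0,0,0],
    [0,0,0,0],
    [0,0,0,0],
    [0,0,0,0],
    [0,0,0,0]
  ]
}}

```text
time_s: 4.43
position: [0.5617, 0.0732, 0.2594]
eef_rot: [[0.273, 0.962, 0.0], [0.962, -0.273, 0.0], [0.0, 0.0, -1.0]]
contact_force: [-0.5, 0.3, 1.0]
opening: 0.0428
grasp_force: 0.0
```

Run:
```python
from fit import *
v=np.load('v.npy')
s=bot.read_state();p=bot.read_camera("wrist")
R,t=np.array(s['eef_rot']),np.array(s['position'])
y=R[:,1];print(t,np.degrees(np.arctan2(y[1],y[0])))
H=np.array(p['hand_eye']);T=np.eye(4);T[:3,:3]=R;T[:3,3]=t
W=np.linalg.inv(T@H);p2=dict(R=W[:3,:3],t=W[:3,3],mtx=p['mtx'])
f=p['frame'][...,::-1].copy()
for B in(P,box(-32,32,-5,0,48,184),box(-12,12,14,26,138,162)):
    q=proj(world(B,v),p2);cv2.polylines(f,[cv2.convexHull(q.astype(np.int32))],True,(0,0,255),1)
for z in (.139,): print('tcp proj',proj(np.array([[*t[:2],.15]]),p2))
cv2.imwrite('pics/w1.png',f)
```

```text
[0.56167058 0.07317702 0.25941549] -15.838274330349332
tcp proj [[284.24332987 200.14952297]]
```

View pics/w1.png

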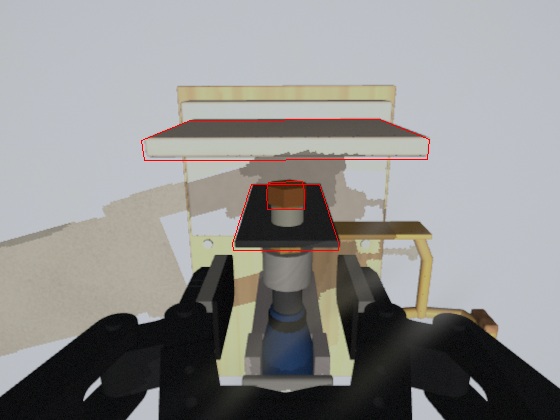

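The wrist view shows the hex head at (286,194), which agrees with the prediction, and it's centred between the fingers. I'll trim the position by 2–4 mm and descend.

{"fn": "play_rows", "kwargs": {
  "commands": [
    [0.08,0.15,0,0.04],
    [0,0,-0.4,0],
    [0,0,-0.4,0],
    [0,0,-0.4,0],
    [0,0,-0.4,0],
    [0,0,-0.4,0],
    [0,0,-0.4,0],
    [0,0,0,0]
  ]
}}

```text
time_s: 5.15
position: [0.563, 0.0772, 0.1967]
eef_rot: [[0.269, 0.963, -0.003], [0.963, -0.269, -0.0], [-0.001, -0.003, -1.0]]
contact_force: [-0.6, 0.6, -0.4]
opening: 0.0425
grasp_force: 0.0
```

{"fn": "play_rows", "kwargs": {
  "commands": [
    [0,0,-0.4,0],
    [0,0,-0.4,0],
    [0,0,-0.4,0],
    [0,0,-0.4,0],
    [0,0,-0.4,0],
    [0,0,-0.4,0],
    [0,0,-0.1,0],
    [0,0,0,0]
  ]
}}

```text
time_s: 5.82
position: [0.5634, 0.0773, 0.1358]
eef_rot: [[0.269, 0.963, -0.002], [0.963, -0.269, 0.0], [-0.0, -0.002, -1.0]]
contact_force: [-0.4, 0.4, -0.3]
opening: 0.0428
grasp_force: 0.0
```

Run:
```python
from fit import *
s=bot.read_state();print(s['time_s'],s['position'],s['contact_force'])
a=bot.read_camera("wrist")['frame'];b=bot.read_camera("scene")['frame']
cv2.imwrite('pics/w2.png',np.hstack([cv2.resize(a[:,:],(480,360)),cv2.resize(b[200:340,170:290],(309,360))])[...,::-1])
```

```text
5.8167 [0.56342055 0.0772597  0.13575764] [-0.43025922  0.44360999 -0.34332064]
```

View pics/w2.png

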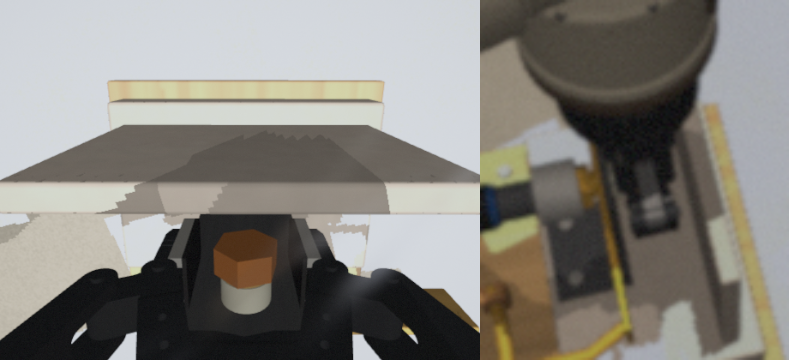

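The fingers straddle the head, which is centred between the pads at about (245,262), with clearance on both sides. Closing with a light grip.

{"fn": "play_rows", "kwargs": {
  "commands": [
    [0,0,0,0],
    [0,0,0,0],
    [0,0,0,0],
    [0,0,0,0],
    [0,0,0,0],
    [0,0,0,0],
    [0,0,0,0],
    [0,0,0,0]
  ],
  "claw": 0,
  "grip_force": 40
}}

```text
time_s: 6.58
position: [0.5641, 0.0772, 0.1375]
eef_rot: [[0.269, 0.963, 0.001], [0.963, -0.269, 0.0], [0.0, 0.001, -1.0]]
contact_force: [0.7, -0.5, 6.5]
opening: 0.0233
grasp_force: 39.3
```

{"fn": "play_rows", "kwargs": {
  "commands": [
    [0,0,0,0],
    [0,0,0,0],
    [0,0,0,0],
    [0,0,0,0],
    [0,0,0,0],
    [0,0,0,0],
    [0,0,0,0],
    [0,0,0,0]
  ]
}}

```text
time_s: 7.25
position: [0.5641, 0.0772, 0.1374]
eef_rot: [[0.269, 0.963, 0.001], [0.963, -0.269, 0.0], [0.0, 0.001, -1.0]]
contact_force: [-0.3, -0.1, 6.4]
opening: 0.0232
grasp_force: 39.3
```

Run:
```python
from fit import *
s=bot.read_state();print(s['time_s'],s['position'],s['contact_force'],s['wrist_torque'],s['grasp_force'])
a=bot.read_camera("wrist")['frame']
cv2.imwrite('pics/w3.png',cv2.resize(a[220:400,160:420],None,fx=2.5,fy=2.5)[...,::-1])
```

```text
7.25 [0.56410632 0.07724198 0.13744212] [-0.32628104 -0.05501717  6.36094409] [-0.00264967 -0.06013037 -0.00774634] 39.252255856990814
```

View pics/w3.png

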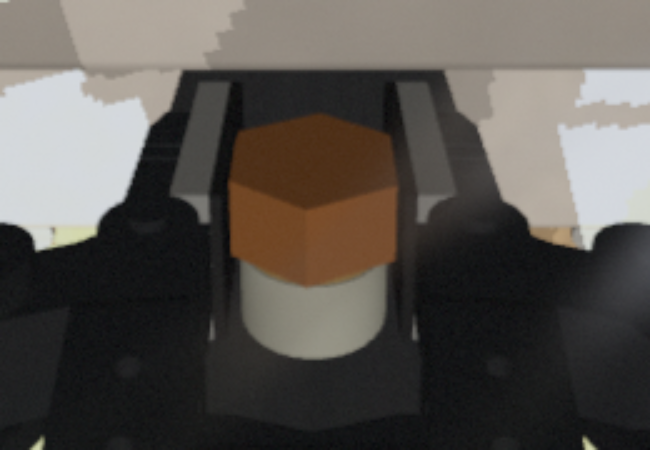

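Opening is 23.3 mm, and a hex corner points up with two flats against the pads: a proper flat-to-flat grip at 39 N. Now I'll hold.

{"fn": "play_rows", "kwargs": {
  "commands": [
    [0,0,0,0],
    [0,0,0,0],
    [0,0,0,0],
    [0,0,0,0],
    [0,0,0,0],
    [0,0,0,0],
    [0,0,0,0],
    [0,0,0,0]
  ]
}}

```text
time_s: 7.97
position: [0.5641, 0.0772, 0.1375]
eef_rot: [[0.269, 0.963, 0.001], [0.963, -0.269, 0.0], [0.0, 0.001, -1.0]]
contact_force: [-0.7, 0.6, 5.7]
opening: 0.0234
grasp_force: 39.3
```

{"fn": "play_rows", "kwargs": {
  "commands": [
    [0,0,0,0],
    [0,0,0,0],
    [0,0,0,0],
    [0,0,0,0],
    [0,0,0,0],
    [0,0,0,0],
    [0,0,0,0],
    [0,0,0,0]
  ]
}}

```text
time_s: 8.63
position: [0.5641, 0.0773, 0.1374]
eef_rot: [[0.269, 0.963, 0.001], [0.963, -0.269, 0.0], [0.0, 0.001, -1.0]]
contact_force: [-0.9, -0.4, 6.9]
opening: 0.0235
grasp_force: 39.3
```

{"fn": "play_rows", "kwargs": {
  "commands": [
    [0,0,0,0],
    [0,0,0,0],
    [0,0,0,0],
    [0,0,0,0],
    [0,0,0,0],
    [0,0,0,0],
    [0,0,0,0],
    [0,0,0,0]
  ]
}}

```text
time_s: 9.3
position: [0.5641, 0.0772, 0.1374]
eef_rot: [[0.269, 0.963, 0.001], [0.963, -0.269, 0.0], [0.0, 0.001, -1.0]]
contact_force: [0.2, -0.0, 5.5]
opening: 0.0233
grasp_force: 39.3
```

{"fn": "play_rows", "kwargs": {
  "commands": [
    [0,0,0,0],
    [0,0,0,0],
    [0,0,0,0],
    [0,0,0,0],
    [0,0,0,0],
    [0,0,0,0],
    [0,0,0,0],
    [0,0,0,0]
  ]
}}

```text
time_s: 9.97
position: [0.5641, 0.0773, 0.1374]
eef_rot: [[0.269, 0.963, 0.001], [0.963, -0.269, 0.0], [0.0, 0.001, -1.0]]
contact_force: [0.5, 0.2, 5.5]
opening: 0.0235
grasp_force: 39.3
```

{"fn": "play_rows", "kwargs": {
  "commands": [
    [0,0,0,0],
    [0,0,0,0],
    [0,0,0,0],
    [0,0,0,0],
    [0,0,0,0],
    [0,0,0,0],
    [0,0,0,0],
    [0,0,0,0]
  ]
}}

```text
time_s: 10.63
position: [0.5641, 0.0773, 0.1375]
eef_rot: [[0.269, 0.963, 0.001], [0.963, -0.269, 0.0], [0.0, 0.001, -1.0]]
contact_force: [0.1, -0.6, 5.9]
opening: 0.0238
grasp_force: 39.3
```

{"fn": "play_rows", "kwargs": {
  "commands": [
    [0,0,0,0],
    [0,0,0,0],
    [0,0,0,0],
    [0,0,0,0],
    [0,0,0,0],
    [0,0,0,0],
    [0,0,0,0],
    [0,0,0,0]
  ]
}}

```text
time_s: 11.3
position: [0.5641, 0.0773, 0.1374]
eef_rot: [[0.269, 0.963, 0.001], [0.963, -0.269, 0.0], [0.0, 0.001, -1.0]]
contact_force: [0.0, -0.5, 6.0]
opening: 0.0233
grasp_force: 39.3
```

{"fn": "play_rows", "kwargs": {
  "commands": [
    [0,0,0,0],
    [0,0,0,0],
    [0,0,0,0],
    [0,0,0,0],
    [0,0,0,0],
    [0,0,0,0],
    [0,0,0,0],
    [0,0,0,0]
  ]
}}

```text
time_s: 11.97
position: [0.5641, 0.0773, 0.1374]
eef_rot: [[0.269, 0.963, 0.001], [0.963, -0.269, 0.0], [0.0, 0.001, -1.0]]
contact_force: [-0.3, -0.2, 6.4]
opening: 0.0233
grasp_force: 39.3
```

{"fn": "play_rows", "kwargs": {
  "commands": [
    [0,0,0,0],
    [0,0,0,0],
    [0,0,0,0],
    [0,0,0,0],
    [0,0,0,0],
    [0,0,0,0],
    [0,0,0,0],
    [0,0,0,0]
  ]
}}

```text
time_s: 12.63
position: [0.5641, 0.0773, 0.1375]
eef_rot: [[0.269, 0.963, 0.001], [0.963, -0.269, 0.0], [0.0, 0.001, -1.0]]
contact_force: [-0.1, 0.3, 6.1]
opening: 0.0232
grasp_force: 39.3
```

Run:
```python
from fit import *
s=bot.read_state();print(s['time_s'],s['position'],s['contact_force'],s['wrist_torque'],s['grasp_force'])
```

```text
12.6333 [0.56410277 0.07725171 0.13745107] [-0.12573158  0.26312812  6.07770051] [-0.00269649  0.02441317  0.00079243] 39.25777274183929
```

Holding steadily. The slowest case would finish near 14.5 s, so I'll hold to about 17 s.

{"fn": "play_rows", "kwargs": {
  "commands": [
    [0,0,0,0],
    [0,0,0,0],
    [0,0,0,0],
    [0,0,0,0],
    [0,0,0,0],
    [0,0,0,0],
    [0,0,0,0],
    [0,0,0,0]
  ]
}}

```text
time_s: 13.3
position: [0.5641, 0.0773, 0.1374]
eef_rot: [[0.269, 0.963, 0.001], [0.963, -0.269, 0.0], [0.0, 0.001, -1.0]]
contact_force: [-0.0, -0.2, 6.1]
opening: 0.0236
grasp_force: 39.3
```

{"fn": "play_rows", "kwargs": {
  "commands": [
    [0,0,0,0],
    [0,0,0,0],
    [0,0,0,0],
    [0,0,0,0],
    [0,0,0,0],
    [0,0,0,0],
    [0,0,0,0],
    [0,0,0,0]
  ]
}}

```text
time_s: 13.97
position: [0.5641, 0.0772, 0.1374]
eef_rot: [[0.269, 0.963, 0.001], [0.963, -0.269, 0.0], [0.0, 0.001, -1.0]]
contact_force: [-0.2, 0.1, 5.9]
opening: 0.0236
grasp_force: 38.8
```

{"fn": "play_rows", "kwargs": {
  "commands": [
    [0,0,0,0],
    [0,0,0,0],
    [0,0,0,0],
    [0,0,0,0],
    [0,0,0,0],
    [0,0,0,0],
    [0,0,0,0],
    [0,0,0,0]
  ]
}}

```text
time_s: 14.63
position: [0.5641, 0.0773, 0.1374]
eef_rot: [[0.269, 0.963, 0.001], [0.963, -0.269, 0.0], [0.0, 0.001, -1.0]]
contact_force: [-0.2, 0.5, 7.0]
opening: 0.0229
grasp_force: 38.8
```

{"fn": "play_rows", "kwargs": {
  "commands": [
    [0,0,0,0],
    [0,0,0,0],
    [0,0,0,0],
    [0,0,0,0],
    [0,0,0,0],
    [0,0,0,0],
    [0,0,0,0],
    [0,0,0,0]
  ]
}}

```text
time_s: 15.3
position: [0.5641, 0.0773, 0.1374]
eef_rot: [[0.269, 0.963, 0.001], [0.963, -0.269, 0.0], [0.0, 0.001, -1.0]]
contact_force: [0.5, -0.6, 7.3]
opening: 0.0235
grasp_force: 38.8
```

{"fn": "play_rows", "kwargs": {
  "commands": [
    [0,0,0,0],
    [0,0,0,0],
    [0,0,0,0],
    [0,0,0,0],
    [0,0,0,0],
    [0,0,0,0],
    [0,0,0,0],
    [0,0,0,0]
  ]
}}

```text
time_s: 15.97
position: [0.5641, 0.0772, 0.1374]
eef_rot: [[0.269, 0.963, 0.001], [0.963, -0.269, 0.0], [0.0, 0.001, -1.0]]
contact_force: [0.3, -0.3, 6.7]
opening: 0.0232
grasp_force: 38.8
```

{"fn": "play_rows", "kwargs": {
  "commands": [
    [0,0,0,0],
    [0,0,0,0],
    [0,0,0,0],
    [0,0,0,0],
    [0,0,0,0],
    [0,0,0,0],
    [0,0,0,0],
    [0,0,0,0]
  ]
}}

```text
time_s: 16.63
position: [0.5641, 0.0772, 0.1374]
eef_rot: [[0.269, 0.963, 0.001], [0.963, -0.269, 0.0], [0.0, 0.001, -1.0]]
contact_force: [0.6, 0.5, 6.3]
opening: 0.0236
grasp_force: 38.8
```

Run:
```python
from fit import *
s=bot.read_state();print(s['time_s'],s['contact_force'],s['wrist_torque'],s['grasp_force'])
a=bot.read_camera("wrist")['frame'];b=bot.read_camera("scene")['frame']
cv2.imwrite('pics/w4.png',np.hstack([cv2.resize(a[220:400,160:420],(520,360)),cv2.resize(b[230:330,180:260],(288,360))])[:, :800,::-1])
```

```text
16.6333 [0.61342679 0.53310914 6.3180355 ] [-0.02012156  0.12786672  0.01134911] 38.83272965904325
```

View pics/w4.png

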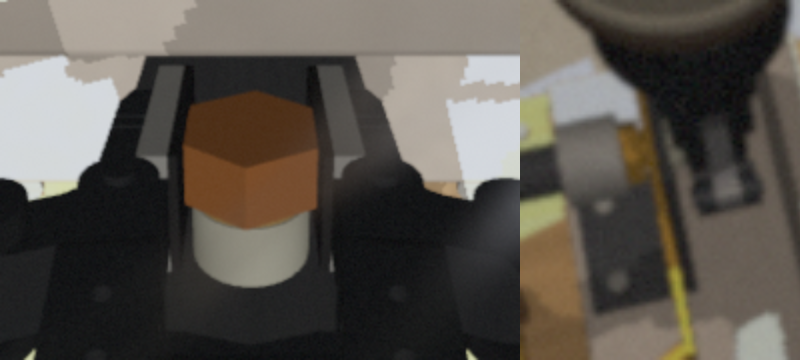

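The head hasn't moved in the grip. Around 13.9 s the grip reading stepped down from 39.3 to 38.8 N, and the wrist moment is now higher at 0.13 N m. That fits the nut being tight and the driver stalled, so I'll hand in.

```bash
python3 -c "
from cell import bot
print(bot.job_done())"
```

```text
the job is handed in; nothing more can be done
None
```

I gripped the bolt head at about 39 N and held it still for about 10 s until the force and torque readings showed the nut tight and the driver stalled, then handed the job in at 16.6 s, still holding, with no sign of touching the bracket, panel, driver or loose objects.

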